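# Shut and lock the tile display case

## Task

The two tiles are in; now close up the display case. Lower the raised lid fully shut, then take the T-key from its wooden rest, pass its T-head down through the slot in the lid's tongue and through the keeper below until its collar sits on the lid, and turn it a quarter turn so that it locks; leave it standing there. Do not disturb the tiles, the cup, the rib or the spoon.

Things in the scene. Friction and masses are not known exactly. Their poses are not given: they have to be found in the camera images.
- case: Fixed clear acrylic case on a shelf board whose top is 18 mm above the work surface: 160 mm (its x) by 220 mm (y) by 70 mm high, open on top, walls 5 mm. Origin: centre of its underside; x points from the front (tongue side) to the hinge side, y left, z up. A steel keeper plate juts from its front under the lid's tongue.
- keeper_mid (a point): Fixed point of the case, middle of the keeper's range: 104 mm in front of the case's centre, 62 mm up, level with the keeper's top. Keeper plate: 40 mm (x) by 74 mm (y), 8 mm thick, one slot 40 mm (case y) by 14 mm (x) right through. It is clamped fast with the slot centre anywhere within 9 mm left or right (case y) of this point: not measured, feel or look for it. Free space below.
- lid (a joint): Lid angle about the hinge along the case's y at the rear top edge: 0 shut, grows as it rises; starts at 0.75 to 1.25 rad. Stiff hinge: stays where left, about 3 N at the tongue moves it. Clear plate 6 mm thick, 160 by 220 mm, with a tongue 48 mm long and 90 mm wide in the middle of its front edge (208 mm from hinge to tip). No handle: push its outer face down.
- lid_hinge (a point): Middle of the hinge line, at the height of the shut lid's underside: 80 mm behind the case's centre and 70 mm up.
- lid_slot (a point): Centre of the slot in the lid's tongue, on the lid's outer (top) face, 184 mm from the hinge line. The slot is 62 mm along y, 18 mm along x, right through. With the lid shut it lies 104 mm in front of the case's centre and 76 mm above the case's underside.
- key: Loose steel T-key, 74 mm high, about 0.2 kg, upright. Origin: centre of the T-head's underside; z up; y along T-head and handle bar, which are parallel. T-head 36 mm (y) by 10 mm (x) by 8 mm high; shank 9 mm thick up to 34 mm; collar; neck 12 mm thick from 40 to 50 mm; bar above. Enters with the bar along the case's y; locked, the bar lies along the case's x; turn either way.
- key_collar (a point): Centre of the underside of the key's round collar (32 mm across, 6 mm thick), 34 mm above the key's origin. The collar cannot pass the lid's slot: seated, it rests on the lid's outer face, with the key's origin 42 mm above the case's underside and the top of the T-head 4 mm below the keeper.
- key_bar (a point): Centre of the key's handle bar, 62 mm above the key's origin. The bar is 70 mm (y) by 16 mm (x) by 24 mm high (50 to 74 mm above the origin): grasp it across its 16 mm.
- rest: Fixed wooden rest on the shelf board, left or right of the case, 80 by 80 by 50 mm: two upright blocks 70 mm long (its y), 22 mm thick, with a 15 mm gap between. The key hangs in the gap by its collar, bar along the rest's y, key origin 16 mm above the rest's underside; lift it straight up 40 mm to clear. Origin: centre of the underside.
- tile_left: Oribe green glazed tile 85 by 85 by 8 mm lying loose on the case's floor, left half; origin centre of its underside. To be left alone.
- tile_right: The same, in the right half of the case.
- cup: Stoneware cup, 72 mm across and 75 mm high, loose on the shelf board on the other side of the case from the rest; origin centre of its underside. Bystander.
- rib: Dark grey hard silicone rib, oblong with round ends, 140 mm (y) by 50 mm by 7 mm, lying on the shelf board at the rear right; origin centre of its underside. Bystander.
- spoon: Stainless measuring spoon, 160 mm long along its x, lying on the shelf board at the rear left; origin on its underside. Bystander.
Mind the look-alikes: they are no part of the job. Leave any yellow look-alike of the key alone.

How it is judged:
On the way, in this order (a step that is already met when the one before it is completed fails the run):
1. the lid is fully shut (within 0.035 rad) (value of joint lid below 0.035 rad), for 0.2 s.
2. the T-head is down through the lid's slot and the keeper's slot, still lengthwise in the slot (value of joint lid below 0.035 rad and z of key in the frame of case below 0.0455 m and horizontal distance between key and lid_slot below 0.025 m and angle between the y axis of key and the y axis of case, either way round below 0.4 rad), for 0.1 s.
At the end, for the whole second after the job is handed in: The lid is shut (within 0.035 rad) and the key stands upright and at rest in the slot, its head below the keeper (origin less than 45.5 mm above the case's underside, within 25 mm of the slot's centre), its bar turned across the slot (at least 1.22 rad, 70 degrees, from the case's y) (value of joint lid below 0.035 rad and z of key in the frame of case below 0.0455 m and horizontal distance between key and lid_slot below 0.025 m and angle between the y axis of key and the y axis of case, either way round above 1.22 rad and angle between key's own z axis and vertical below 0.15 rad and linear speed of key below 0.02 m/s); the robot touches nothing.
It fails at once if a tile is shifted by more than 20 mm (distance of any of tile_left, tile_right from where it was at the start of the episode above 0.02 m).
It fails at once if the cup, the rib or the spoon is shifted by more than 20 mm (distance of any of cup, rib, spoon from where it was at the start of the episode above 0.02 m).
It fails at once if the cup is tipped (angle between cup's own z axis and vertical above 0.5 rad).
It also fails if it takes over 64 s, if anything falls off the work surface, if the arm or the gripper's body presses on something with over 40 N, if the wrist force passes 120 N, or if a joint passes its speed limit or range.

## Robot

A 6-joint arm with a two-finger parallel gripper is mounted at the origin on the work surface. World frame = base frame: x ahead of the robot, y to its left, z up, the work surface at z = 0. Lengths are in m, angles in rad, forces in N, time in s.
With the tool pointing down it reaches from about 0.3 to 0.775 m from the base axis. Payload 14.6 kg.
Tool frame: the origin (TCP) lies at the very end of the fingers, on their centre line; the grasp point (between the pads) lies 19 mm behind it; z points along the fingers, y is the line along which they close (so a half turn about z gives the same grasp; the last joint's range is limited). The gripper opens to 94 mm and grips with 3 to 60 N. Pads are 16 mm wide; open, the fingers measure 119 mm over their backs; the gripper's body (75 mm by 177 mm) begins 78 mm behind the grasp point.
Start: joints at [-1.264, 0.3, 1.521, -0, 1.321, -0.067], TCP at [0.201, -0.512, 0.205] pointing down, gripper open.
Joint ranges: [-3.03, 3.03], [-0.79, 2.21], [0.23, 2.52], [-1.04, 4.18], [0, 3.07], [-2.55, 2.55]. Speed limits (rad/s): [2.22, 2.22, 2.57, 3.14, 3.14, 3.14].

## Interface

Orientations are given as [roll, pitch, yaw] about the fixed x, y, z axes, in that order (R = Rz(yaw) Ry(pitch) Rx(roll)).
In Python, from station import ctrl gives the robot as it stands.
- The arm moves only by the shell command python3 -m pendant 'ROWS' [OPENING] [FORCE]. ROWS is JSON, a list of rows, each a list of 2 entries, a list of its own where there are three numbers: the shift along the world's x, y, z in cm, then the turn about the world's z in rad. A call has 1 to 20 rows; each row shifts and turns the commanded pose from where the row before left it; what a row does not reach is not made up. A row lasts 1/12 s, in which the tool goes at most 41.7 mm and 7.16 degrees, less where a joint would pass 70% of its speed; a pose out of reach is approached as far as the arm can. A call is refused whole if a number of a shift passes 4.17 or a number of a turn 0.125, either way. A call with a gripper value outside its range is refused whole. OPENING is the opening, from 0 (shut) to 1 (fully open), set as the call begins (- or left out, the last holds). The fingers move at their own pace and stop on an object; FORCE is the grip in N (left out, the last holds). Time passes only in rows, so rows that do not move let the fingers close. It gives the time, the measured TCP pose, the force, the opening and the grip force at its end, in the units of the state.
- ctrl.get_obs(): the state, without advancing time (a new reading comes with each control period).
- ctrl.camera(name): name is "side" or "top"; returns a dict with "color" (420x560x3 uint8, red, green, blue), "intrinsics" (3x3 intrinsics, pixels), "camera_from_world" (4x4, takes a point from world to camera coordinates). Camera axes: x right, y down, z forward; pixel columns grow to the right and rows downward; lengths in m; the calibration is good to about 2 mm. A picture is of the moment at which its call begins. There is no depth.
- ctrl.hand_in(): hands the job in; it is judged then, once.
The state is a dict: "time_s": time; "qpos": joint angles; "joint_vel": joint speeds; "tau": joint torques, N m; "ee_pos": TCP position; "eef_rot": TCP orientation; "force": force on the tool from outside, world axes, zero at the start; "moment": the same for the moment, N m; "grip_width": finger opening in m; "grip_force": force on a finger pad.
Only numpy, scipy, OpenCV 4.12 (cv2) and the standard library are available. Lean on these libraries where they do the work, as an engineer would, in place of code of your own. Each camera call takes 0.05 s, during which the arm holds its last target. There are 200 camera calls.

## Working session

There is one attempt and no reset: what is moved stays moved. The work goes in short steps, Python scripts to look and compute and a shell command to move; the robot and the scene stay as the last step left them, time stands still between calls to the robot, and variables do not carry over. Pictures are saved under pics/ and viewed, at most 10 in all, crops included, and the job is handed in when it is done.

```bash
mkdir -p pics; ls; python3 - <<'E'
from station import ctrl
import cv2, numpy as np, json
o=ctrl.get_obs(); print({k:np.round(o[k],3).tolist() for k in o})
for n in("top","side"):
    c=ctrl.camera(n); cv2.imwrite(f"pics/{n}0.png",c["color"][:,:,::-1]); print(n,np.round(c["intrinsics"],1).tolist(),np.round(c["camera_from_world"],4).tolist())
E
```

```text
pics
{'time_s': 0.0, 'qpos': [-1.264, 0.3, 1.522, -0.0, 1.321, -0.067], 'joint_vel': [0.0, -0.0, -0.002, 0.001, -0.001, -0.001], 'tau': [0.001, -53.181, -35.274, 0.071, 0.024, -0.0], 'ee_pos': [0.201, -0.512, 0.205], 'eef_rot': [-3.14, -0.0, 0.374], 'force': [0.008, -0.363, 0.359], 'moment': [-0.075, -0.018, -0.01], 'grip_force': 0.0, 'grip_width': 0.094}
top [[437.0, 0.0, 275.2], [0.0, 437.0, 208.2], [0.0, 0.0, 1.0]] [[-0.0144, -0.9997, 0.0172, -0.112], [-0.9974, 0.0131, -0.0704, 0.5111], [0.0702, -0.0182, -0.9974, 1.4774], [0.0, 0.0, 0.0, 1.0]]
side [[493.0, 0.0, 274.8], [0.0, 493.0, 221.7], [0.0, 0.0, 1.0]] [[0.9958, -0.0909, 0.0071, -0.5066], [-0.0615, -0.7269, -0.684, 0.0012], [0.0673, 0.6807, -0.7294, 1.5142], [0.0, 0.0, 0.0, 1.0]]
```

View pics/top0.png

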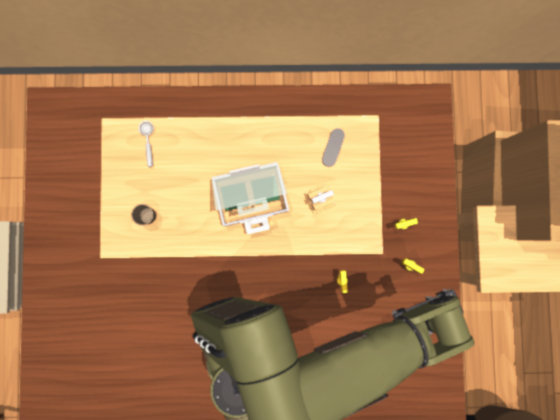

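View pics/side0.png

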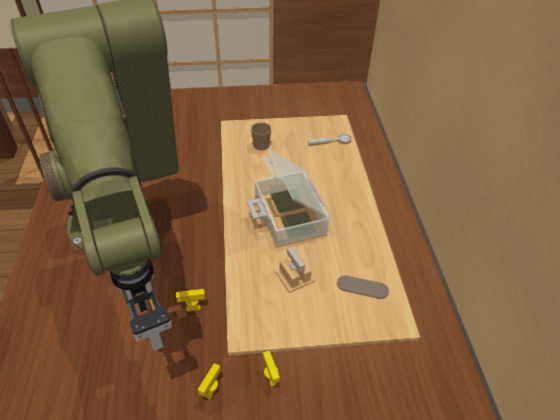

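The overview shows the case at top (250,195) and side (290,205), with the lid raised. The candidates for the key are the grey-white one in the wooden rest at top (321,198)/side (294,262), and three yellow ones at top (406,224), (414,266), (343,281). The grey steel one in the rest fits the description, and I'll confirm it in an enlarged crop.

```bash
python3 - <<'E'
import cv2
a=cv2.imread("pics/top0.png")[150:250,200:345]; cv2.imwrite("pics/topc.png",cv2.resize(a,None,fx=5.5,fy=5.5,interpolation=cv2.INTER_CUBIC))
a=cv2.imread("pics/side0.png")[140:295,235:340]; cv2.imwrite("pics/sidec.png",cv2.resize(a,None,fx=3.8,fy=3.8,interpolation=cv2.INTER_CUBIC))
E
```

```text
(no output)
```

View pics/topc.png

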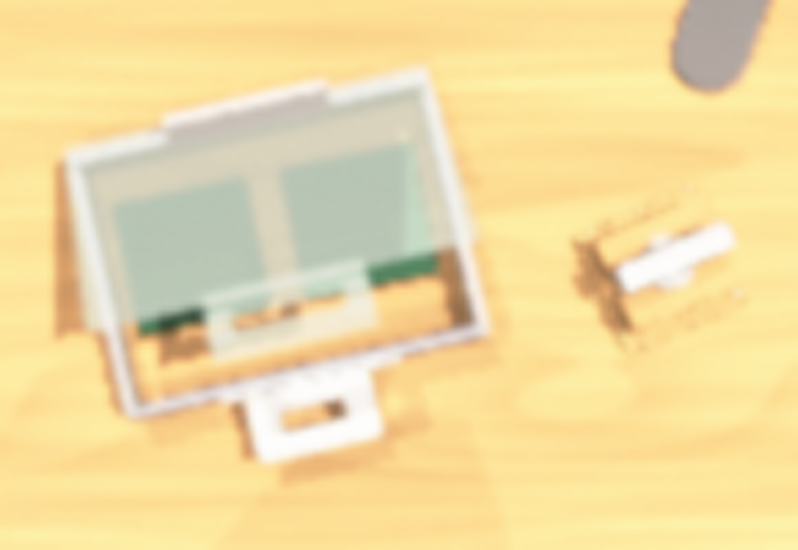

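View pics/sidec.png

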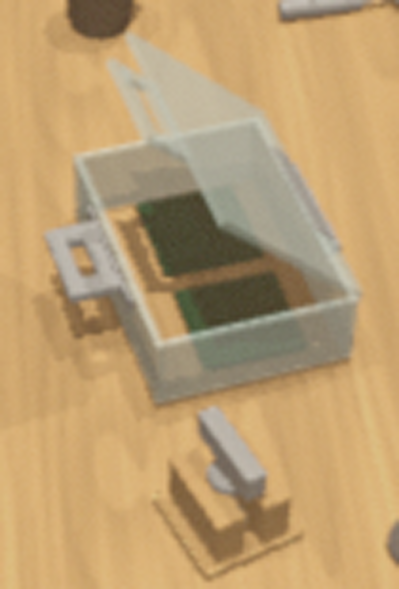

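Crops confirm: the grey steel key stands in the wooden rest, bar top centre in the top crop at (676,257) and in the side crop at (231,442). The case rim corners, keeper slot and raised tongue are also visible. Now I'll fit them.

```bash
cat > h.py <<'E'
import numpy as np
CAM={"top":(np.array([[437,0,275.2],[0,437,208.2],[0,0,1.]]),np.array([[-0.0144,-0.9997,0.0172,-0.112],[-0.9974,0.0131,-0.0704,0.5111],[0.0702,-0.0182,-0.9974,1.4774]])),
"side":(np.array([[493,0,274.8],[0,493,221.7],[0,0,1.]]),np.array([[0.9958,-0.0909,0.0071,-0.5066],[-0.0615,-0.7269,-0.684,0.0012],[0.0673,0.6807,-0.7294,1.5142]]))}
def proj(n,P):
    K,T=CAM[n]; p=(np.atleast_2d(P)@T[:,:3].T+T[:,3])@K.T; return p[:,:2]/p[:,2:]
def ray(n,uv,z):
    K,T=CAM[n]; R,t=T[:,:3],T[:,3]; d=R.T@np.linalg.inv(K)@[uv[0],uv[1],1]; o=-R.T@t
    return o+d*(z-o[2])/d[2]
def crop(p,s,off): return (np.array(p,float)+.5)/s-.5+np.array(off)
def w(p,loc): # p=(x,y,yaw)
    c,s=np.cos(p[2]),np.sin(p[2]); L=np.atleast_2d(loc)
    return np.c_[p[0]+c*L[:,0]-s*L[:,1],p[1]+s*L[:,0]+c*L[:,1],L[:,2]+0.018]
E
python3 - <<'E'
from h import *
from scipy.optimize import least_squares
T=lambda p:crop(p,5.5,(200,150)); S=lambda p:crop(p,3.8,(235,140))
ft=T([(70,152),(425,70),(487,328),(130,412)]); fs=S([(262,118),(355,295),(158,345),(78,157)])
L=np.array([(80,110,70),(80,-110,70),(-80,-110,70),(-80,110,70)])/1000
for use in("t","s","ts"):
    f=lambda p:np.r_[(proj("top",w(p,L))-ft).ravel()*('t' in use),(proj("side",w(p,L))-fs).ravel()*('s' in use)]
    r=least_squares(f,[.5,-.05,.2]); print(use,r.x.round(4),np.abs(r.fun).max().round(2))
C=r.x
def loc(P):
    d=P[:2]-C[:2]; c,s=np.cos(C[2]),np.sin(C[2]); return np.array([c*d[0]+s*d[1],-s*d[0]+c*d[1]])*1000
print("keeper slot top/side",loc(ray("top",T((312,415)),.080)),loc(ray("side",S((78,258)),.080)))
print("plate",[loc(ray("top",T(q),.080)).round(1).tolist() for q in((245,385),(375,365),(383,435),(268,460))])
for nm,b in(("top",T([(615,268),(725,222),(738,245),(628,292)])),("side",S([(200,410),(215,407),(266,470),(243,482)]))):
    P=np.array([ray(nm,q,.108) for q in b]); print("key",nm,P.mean(0).round(4),P.round(3)[:,:2].tolist())
P=np.array([ray("top",T(q),.108) for q in((620,280),(731,233))]);d=P[0]-P[1];print("yaw of bar",np.arctan2(d[1],d[0])-np.pi/2, "len",np.linalg.norm(d))
tip=T([(218,360),(378,325)])
for a in np.arange(.7,1.3,.1):
    t=np.array([(80-208*np.cos(a),y,70+208*np.sin(a)) for y in(45,-45)])/1000
    s=np.array([(80-184*np.cos(a),0,70+184*np.sin(a))])/1000
    print(a.round(2),((proj("top",w(C,t))-[200,150])*5.5).round(0).tolist(),((proj("side",w(C,t))-[235,140])*3.8).round(0).tolist(),((proj("side",w(C,s))-[235,140])*3.8).round(0).tolist(), w(C,t).round(3).tolist())
print("lid slot, hinge world",w(C,[(-.104,0,.076),(.08,0,.07)]).round(4))
E
```

```text
t [ 0.5549 -0.0367  0.2185] 0.44
s [ 0.5518 -0.0328  0.213 ] 1.21
ts [ 0.5531 -0.0352  0.2154] 1.85
keeper slot top/side [-104.28070239    2.20762224] [-109.38287687    4.68660117]
plate [[-77.8, 37.0], [-83.8, -41.0], [-125.5, -36.2], [-124.4, 33.7]]
key top [ 0.5399 -0.2712  0.108 ] [[0.534, -0.235], [0.56, -0.3], [0.546, -0.308], [0.519, -0.242]]
key side [ 0.5373 -0.2683  0.108 ] [[0.519, -0.238], [0.53, -0.236], [0.558, -0.295], [0.541, -0.304]]
yaw of bar 0.3872815864514758 len 0.07124157704389031
0.7 [[214.0, 377.0], [378.0, 339.0]] [[97.0, 75.0], [133.0, 153.0]] [[139.0, 124.0]] [[0.466, -0.008, 0.222], [0.485, -0.096, 0.222]]
0.8 [[207.0, 349.0], [372.0, 311.0]] [[115.0, 55.0], [152.0, 133.0]] [[155.0, 107.0]] [[0.48, -0.005, 0.237], [0.499, -0.093, 0.237]]
0.9 [[198.0, 319.0], [365.0, 280.0]] [[136.0, 36.0], [174.0, 114.0]] [[174.0, 90.0]] [[0.495, -0.002, 0.251], [0.515, -0.09, 0.251]]
1.0 [[189.0, 286.0], [358.0, 247.0]] [[158.0, 19.0], [197.0, 96.0]] [[194.0, 75.0]] [[0.512, 0.002, 0.263], [0.531, -0.086, 0.263]]
1.1 [[180.0, 250.0], [350.0, 211.0]] [[182.0, 3.0], [222.0, 79.0]] [[215.0, 61.0]] [[0.529, 0.006, 0.273], [0.549, -0.082, 0.273]]
1.2 [[171.0, 213.0], [341.0, 173.0]] [[207.0, -12.0], [249.0, 65.0]] [[238.0, 48.0]] [[0.548, 0.01, 0.282], [0.567, -0.078, 0.282]]
1.3 [[161.0, 174.0], [332.0, 134.0]] [[233.0, -24.0], [276.0, 52.0]] [[261.0, 37.0]] [[0.567, 0.014, 0.288], [0.587, -0.074, 0.288]]
lid slot, hinge world [[ 0.4515 -0.0574  0.094 ]
 [ 0.6312 -0.0181  0.088 ]]
```

```bash
python3 -m pendant '[[[0,0,4.1],0],[[0,0,4.1],0],[[2.31,3.35,0],0],[[2.31,3.35,0],0],[[2.31,3.35,0],0],[[2.31,3.35,0],0],[[2.31,3.35,0],0],[[2.31,3.35,0],0],[[2.31,3.35,0],0],[[2.31,3.35,0],0],[[2.31,3.35,0],0],[[2.31,3.35,0],0],[[2.31,3.35,0],0],[[2.31,3.35,0],0],[[2.31,3.35,0],0],[[2.31,3.35,0],0],[[0,0,0],0],[[0,0,0],0]]' 0
```

```text
time_s: 1.6
ee_pos: [0.5246, -0.0415, 0.2866]
eef_rot: [-3.141, 0.001, 0.377]
force: [-0.3, -0.5, 0.4]
grip_width: 0.0005
grip_force: 0.0
```

```bash
python3 -m pendant '[[[0,0,-2],0],[[0,0,-2],0],[[0,0,-2],0],[[0,0,-1],0],[[0,0,-1],0],[[-0.2,0,-1],0],[[-0.2,0,-1],0],[[-0.2,0,-1],0],[[-0.2,0,-1],0],[[0,0,0],0]]'
```

```text
time_s: 2.43
ee_pos: [0.5152, -0.043, 0.1655]
eef_rot: [-3.14, 0.002, 0.374]
force: [-0.3, 0.2, 0.5]
grip_width: 0.0003
grip_force: 0.0
```

```bash
python3 -m pendant '[[[-0.3,0,-1],0],[[-0.3,0,-1],0],[[-0.3,0,-1],0],[[-0.3,0,-1],0],[[-0.3,0,-1],0],[[-0.3,0,-1],0]]'; python3 -c "
from station import ctrl
import cv2
cv2.imwrite('pics/s1.png',cv2.resize(ctrl.camera('side')['color'][130:300,200:400,::-1],None,fx=3.5,fy=3.5))"
```

```text
time_s: 2.93
ee_pos: [0.4979, -0.043, 0.1064]
eef_rot: [-3.142, -0.0, 0.374]
force: [2.0, -1.1, 1.0]
grip_width: 0.0006
grip_force: 0.8
```

View pics/s1.png

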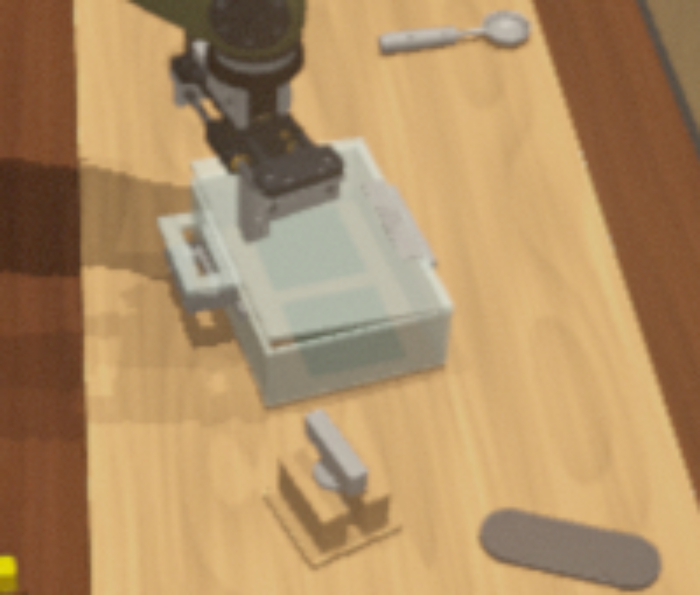

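The lid is following and nearly shut, with the tongue close above the keeper at about (200,260). I'll press it fully shut.

```bash
python3 -m pendant '[[[0,0,-0.5],0],[[0,0,-0.5],0],[[0,0,-0.3],0],[[0,0,-0.2],0],[[0,0,0],0]]'
```

```text
time_s: 3.4
ee_pos: [0.4983, -0.043, 0.094]
eef_rot: [3.141, -0.0, 0.374]
force: [-11.6, 0.7, 21.9]
grip_width: 0.0004
grip_force: 11.3
```

```bash
python3 -m pendant '[[[0,0,0],0],[[0,0,0],0],[[0,0,3],0],[[0,0,4],0],[[0,0,4],0.125],[[0.4,-2.3,0],0.125],[[0.4,-2.3,0],0.125],[[0.4,-2.3,0],0.125],[[0.4,-2.3,0],0.125],[[0.4,-2.3,0],0.125],[[0.4,-2.3,0],0.125],[[0.4,-2.3,0],0.125],[[0.4,-2.3,0],0.125],[[0.4,-2.3,0],0.125],[[0.4,-2,0],0.125],[[0,0,0],0.125],[[0,0,0],0.084],[[0,0,0],0],[[0,0,0],0]]' 
python3 -m pendant '[[[0,0,0],0],[[0,0,0],0],[[0,0,0],0],[[0,0,0],0]]' 0.5 30
python3 - <<'E'
from h import *
from scipy.optimize import least_squares
from station import ctrl
import cv2
c=ctrl.camera('top')['color'][:,:,::-1]; s=ctrl.camera('side')['color'][:,:,::-1]
a=cv2.resize(c[195:245,230:300],None,fx=8,fy=8,interpolation=cv2.INTER_CUBIC); b=cv2.resize(s[185:255,230:300],None,fx=8,fy=8,interpolation=cv2.INTER_CUBIC)[:,:240]
a=cv2.copyMakeBorder(a,0,160,0,0,cv2.BORDER_CONSTANT); cv2.imwrite('pics/slot.png',np.hstack([a,b]))
E
```

```text
time_s: 4.98
ee_pos: [0.5383, -0.27, 0.2023]
eef_rot: [3.142, -0.0, 1.955]
force: [-1.0, -0.5, 0.3]
grip_width: 0.0006
grip_force: 0.0
time_s: 5.32
ee_pos: [0.5383, -0.2699, 0.2025]
eef_rot: [3.142, 0.0, 1.957]
force: [-0.6, 0.2, 0.8]
grip_width: 0.0241
grip_force: 0.0
```

View pics/slot.png

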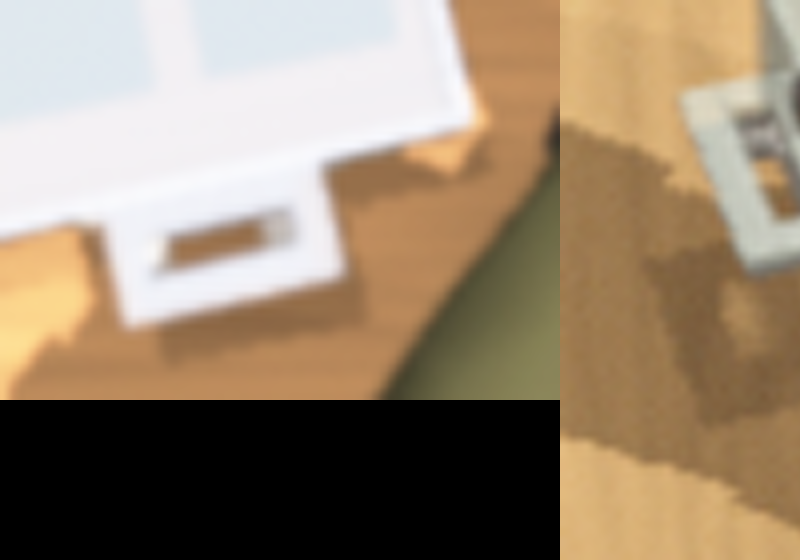

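The top view (left half) shows the lid shut. The keeper's hole spans (165,250) to (262,228) inside the lid slot, (150,258) to (297,225), so the keeper slot sits about 3–4 mm left (+y in the case frame). Next, the grasp.

```bash
python3 -m pendant '[[[0,0,0],0],[[0,0,0],0],[[0,0,-1],0],[[0,0,-2],0],[[0,0,-2],0],[[0,0,-2],0],[[0,0,-2],0],[[0,0,-1.5],0],[[0,0,-1],0],[[0,0,-0.6],0],[[0,0,0],0]]' 0.5 30
python3 -m pendant '[[[0,0,0],0],[[0,0,0],0],[[0,0,0],0],[[0,0,0],0],[[0,0,0],0],[[0,0,0],0],[[0,0,0],0],[[0,0,0],0]]' 0 30
```

```text
time_s: 6.33
ee_pos: [0.5378, -0.2698, 0.0802]
eef_rot: [-3.141, -0.001, 1.958]
force: [0.1, 0.3, 0.3]
grip_width: 0.0468
grip_force: 0.0
time_s: 7.0
ee_pos: [0.5385, -0.2701, 0.0819]
eef_rot: [3.141, 0.001, 1.958]
force: [0.8, 1.0, 4.8]
grip_width: 0.0159
grip_force: 30.0
```

```bash
python3 -m pendant '[[[0,0,0.7],0],[[0,0,1],0],[[0,0,1],0],[[0,0,1],0],[[0,0,1],0],[[0,0,2],0],[[0,0,3],0],[[0,0,3],0],[[0,0,0],0],[[0,0,0],0]]' 0 45
python3 - <<'E'
from h import *
from station import ctrl
import cv2
c=ctrl.camera('top')['color'][:,:,::-1]; s=ctrl.camera('side')['color'][:,:,::-1]
a=cv2.resize(s[195:305,250:340],None,fx=5,fy=5,interpolation=cv2.INTER_CUBIC); b=cv2.resize(c[170:225,295:345],None,fx=6.5,fy=6.5,interpolation=cv2.INTER_CUBIC)
b=cv2.copyMakeBorder(b,0,a.shape[0]-b.shape[0],0,0,cv2.BORDER_CONSTANT); cv2.imwrite('pics/lift.png',np.hstack([a,b]))
P=ctrl.get_obs()['ee_pos'];print(P)
# predicted pixel of key parts in crop if centred under TCP: bar centre z offset
for dy in(-.035,0,.035):
  k=1.958-np.pi/2
  for nm,dz in(("bartop",.0265+.0085-.0),("collar_top",0.0)): pass
E
```

```text
time_s: 7.83
ee_pos: [0.5385, -0.2704, 0.2105]
eef_rot: [3.14, 0.003, 1.958]
force: [0.4, -0.2, -2.2]
grip_width: 0.0153
grip_force: 45.0
[ 0.53771694 -0.26987297  0.20764005]
```

View pics/lift.png

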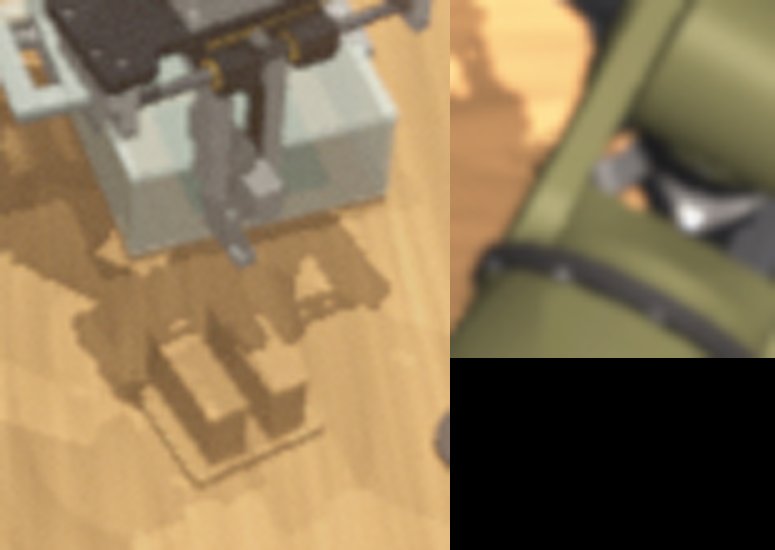

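The side crop shows the key lifted cleanly out of the rest, with the bar held and the T-head at (240,250). Moving it over the slot.

```bash
python3 -m pendant '[[[-1,2.4,0],-0.02],[[-1.1,2.7,0],-0.02],[[-1.1,2.7,0],-0.02],[[-1.1,2.7,0],-0.02],[[-1.1,2.7,0],-0.03],[[-1.1,2.7,0],-0.03],[[-1.1,2.7,0],-0.03],[[-1.1,3,0],0],[[0,0,-2],0],[[0,0,-2],0],[[0,0,-1],0],[[0,0,0],0],[[0,0,0],0],[[0,0,0],0]]'
python3 - <<'E'
from h import *
from station import ctrl
import cv2
o=ctrl.get_obs(); print(o['ee_pos'],o['eef_rot'],o['force'])
c=ctrl.camera('top')['color'][:,:,::-1]; s=ctrl.camera('side')['color'][:,:,::-1]
cv2.imwrite('pics/a_top.png',c);cv2.imwrite('pics/a_side.png',s)
a=cv2.resize(s[170:260,220:310],None,fx=6,fy=6,interpolation=cv2.INTER_CUBIC); cv2.imwrite('pics/above.png',a)
E
```

```text
time_s: 9.1
ee_pos: [0.4516, -0.0543, 0.1591]
eef_rot: [3.141, 0.0, 1.787]
force: [0.0, 0.1, -1.6]
grip_width: 0.0158
grip_force: 45.0
[ 0.45156879 -0.05432968  0.15905506] [3.14119789e+00 2.43252615e-04 1.78737110e+00] [ 0.0144191   0.09217674 -1.56464753]
```

View pics/above.png

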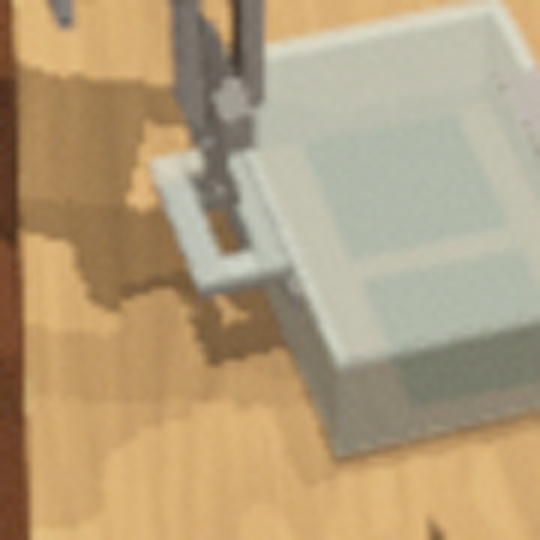

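The T-head at (215,195) is lined up over the slot. Now lowering and feeling for contact.

```bash
python3 -m pendant '[[[0,0,-0.8],0],[[0,0,-0.8],0],[[0,0,-0.8],0],[[0,0,-0.3],0],[[0,0,0],0]]'; python3 -m pendant '[[[0,0,-0.2],0],[[0,0,-0.2],0],[[0,0,-0.2],0],[[0,0,0],0],[[0,0,0],0]]'
```

```text
time_s: 9.62
ee_pos: [0.4507, -0.0539, 0.1303]
eef_rot: [-3.14, -0.001, 1.788]
force: [-0.2, -0.7, -1.5]
grip_width: 0.0157
grip_force: 45.0
time_s: 10.03
ee_pos: [0.4512, -0.054, 0.1255]
eef_rot: [-3.142, -0.0, 1.788]
force: [0.0, 0.6, -0.7]
grip_width: 0.0157
grip_force: 45.0
```

```bash
python3 -m pendant '[[[0,0,-0.2],0],[[0,0,-0.1],0],[[0,0,0],0],[[0,0,0],0]]'; python3 -m pendant '[[[0,0,-0.1],0],[[0,0,-0.1],0],[[0,0,0],0],[[0,0,0],0]]'; python3 -c "
from station import ctrl;o=ctrl.get_obs();print(o['force'],o['moment'])"
```

```text
time_s: 10.37
ee_pos: [0.4512, -0.054, 0.1224]
eef_rot: [-3.142, -0.0, 1.788]
force: [-0.5, -0.4, -1.9]
grip_width: 0.0156
grip_force: 45.0
time_s: 10.7
ee_pos: [0.4512, -0.054, 0.1204]
eef_rot: [-3.142, -0.0, 1.788]
force: [0.6, -0.2, -1.5]
grip_width: 0.0155
grip_force: 45.0
[ 0.56240187 -0.15875301 -1.52541663] [ 0.01379638 -0.12456165 -0.02979992]
```

No contact 7 mm below the keeper's top, so the head is in the slot. Going on until the collar seats.

```bash
python3 -m pendant '[[[0,0,-0.2],0],[[0,0,-0.2],0],[[0,0,-0.2],0],[[0,0,-0.2],0],[[0,0,-0.2],0],[[0,0,-0.1],0],[[0,0,0],0],[[0,0,0],0]]'; python3 -m pendant '[[[0,0,-0.1],0],[[0,0,-0.1],0],[[0,0,0],0],[[0,0,0],0]]'
```

```text
time_s: 11.37
ee_pos: [0.4512, -0.054, 0.1094]
eef_rot: [-3.142, -0.0, 1.788]
force: [0.5, -0.1, -2.3]
grip_width: 0.0157
grip_force: 45.0
time_s: 11.7
ee_pos: [0.4513, -0.0541, 0.1078]
eef_rot: [3.141, 0.0, 1.788]
force: [-2.7, 0.7, 4.0]
grip_width: 0.0158
grip_force: 45.0
```

Collar seated: contact at TCP z 0.1078 against 0.1075 predicted. Quarter turn next.

```bash
python3 -m pendant '[[[0,0,0],0],[[0,0,0],0],[[0,0,0],-0.06],[[0,0,0],-0.12],[[0,0,0],-0.12],[[0,0,0],-0.12],[[0,0,0],-0.12],[[0,0,0],-0.12],[[0,0,0],-0.12],[[0,0,0],-0.12],[[0,0,0],-0.12],[[0,0,0],-0.12],[[0,0,0],-0.12],[[0,0,0],-0.12],[[0,0,0],-0.12],[[0,0,0],-0.07],[[0,0,0],0],[[0,0,0],0]]'; python3 -c "
from station import ctrl;o=ctrl.get_obs();print(o['force'],o['moment'])"
```

```text
time_s: 13.2
ee_pos: [0.4513, -0.054, 0.1078]
eef_rot: [-3.142, -0.0, 0.217]
force: [-4.0, 0.8, 6.3]
grip_width: 0.0158
grip_force: 45.0
[-4.01741962  0.76201501  6.25118037] [ 0.22717881  0.59656257 -0.00160998]
```

```bash
python3 -m pendant '[[[0,0,0],0],[[0,0,0],0],[[0,0,0],0],[[0,0,0],0],[[0,0,0],0],[[0,0,0],0]]' 0.5 10; python3 -m pendant '[[[0,0,0.5],0],[[0,0,1],0],[[0,0,2],0],[[0,0,3],0],[[0,0,3],0],[[-2,-3,0],0],[[-2,-3,0],0],[[-2,-3,0],0],[[-2,-3,0],0],[[0,-4,0],0],[[0,-4,0],0],[[0,-4,0],0],[[0,0,0],0],[[0,0,0],0]]'; python3 - <<'E'
from station import ctrl
import cv2,numpy as np
c=ctrl.camera('top')['color'][:,:,::-1]; s=ctrl.camera('side')['color'][:,:,::-1]
a=cv2.resize(s[170:260,220:310],None,fx=6,fy=6,interpolation=cv2.INTER_CUBIC)[:,:400];b=cv2.resize(c[165:255,225:290],None,fx=6,fy=6,interpolation=cv2.INTER_CUBIC)
cv2.imwrite('pics/end.png',np.hstack([a,b]))
E
```

```text
time_s: 13.7
ee_pos: [0.4512, -0.054, 0.1074]
eef_rot: [-3.142, 0.0, 0.218]
force: [-0.2, -0.5, 0.7]
grip_width: 0.0466
grip_force: 0.0
time_s: 14.87
ee_pos: [0.3708, -0.2952, 0.2028]
eef_rot: [-3.141, 0.0, 0.215]
force: [0.6, -0.4, -0.3]
grip_width: 0.0471
grip_force: 0.0
```

View pics/end.png

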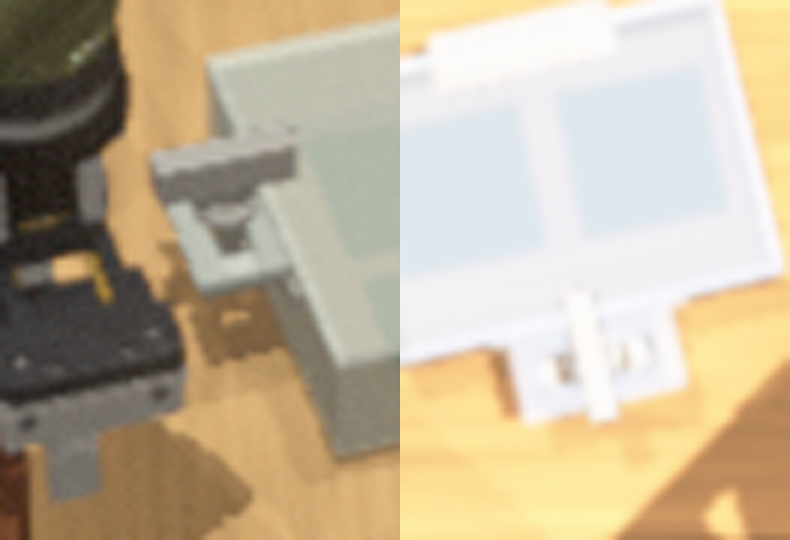

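The lid is shut. The key stands upright and seated at (228,175), its bar across the slot in both views, and the arm is clear.

```bash
python3 -c "
from station import ctrl;print(ctrl.hand_in())"
```

```text
the job is handed in; nothing more can be done
None
```

The lid is shut, the T-key is seated and turned a quarter turn across the slot, the arm is clear, and the job was handed in at about 15 s of the 64 s (the hand-in returned no verdict).

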